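# Open the storage jar whose screw cap is stuck

### The job

The red screw cap of the clear storage jar in the wooden holder is stuck. Break it loose with a short hard twist anticlockwise, spin it the rest of the way off lightly, without straining the thread, and set the cap down gently, top up and wholly on the grey mat. Leave the tape, the dropper bottle, the blue insert and the sanding pad where they are.

Things in the scene. Friction and masses are not known exactly. Their poses are not given: they have to be found in the camera images.
- jar: Clear square jar (74 mm wide) with coloured finger inserts inside, pressed into a wooden holder (112 x 112 x 30 mm) that is screwed to the counter: neither moves nor turns. Origin: centre of the holder's underside, z up along the axis of jar and cap. The jar's shoulder is 69 mm above the counter.
- jar_mouth (a point): Centre of the neck's rim, under the cap, 96 mm above the counter, on the jar's axis. The neck is 52 mm across with a coarse right-hand three-start thread (about 1.5 mm axial play); a thick springy rubber seal lies on the rim. About 140 to 150 degrees of turn from tight, the cap's three inner lugs leave the thread and it lifts off freely; before that it cannot be lifted.
- cap: Red ribbed screw cap, 64 mm across, 28 mm high, 55 to 90 g; take it round the ribs with a firm grip (60 N or more). Origin: centre of its open underside, z up; screwed tight, that is 74 to 75 mm above the counter. Overtightened: it breaks loose, anticlockwise from above, at very roughly 1 to 2 N m; within 45 degrees the seal is relaxed and it turns with hardly any torque.
- cap_top (a point): Centre of the cap's top, 28 mm above its underside. The cap climbs as it unscrews, several millimetres in each quarter turn, so the hand must rise with it: the force at the wrist tells how much (closing the fingers can load it too). Once it is loose its thread must never carry more than about 15 N, from pulling, pressing or pushing sideways.
- cap_mark (a point): White dot on the top of the cap, 25.5 mm from its axis along the cap's x axis, 28 mm above the underside. On the tight cap it lies on the jar's +x side, within 5 degrees of the jar's x axis.
- mat: Grey bench mat, 120 x 120 x 3 mm, lying fixed on the counter to the right of the jar. Origin: centre of its underside on the counter.
- tape_black: Roll of black tape, 62 mm across, 19 mm high, loose bystander. Origin: centre of its underside.
- slug_blue: Blue vinyl finger insert, 24 mm across, 34 mm high, standing loose bystander. Origin: centre of its underside.
- glue_dropper: Brown dropper bottle with a black top, 33 mm across, 102 mm high, standing loose bystander. Origin: centre of its underside.
- sand_pad: Round blue sanding pad, 80 mm across, 8 mm high, lying loose bystander. Origin: centre of its underside.
There are look-alikes about, which are no part of the job. What is meant by the cap is not green or turquoise, and is the larger of those in its own colour.

How it is judged:
On the way, in this order (a step that is already met when the one before it is completed fails the run):
1. the cap is broken loose: turned about 45 degrees anticlockwise on the jar, still on its thread (y of cap_mark in the frame of jar above 0.018 m and z of cap in the frame of jar below 0.09 m), for 0.1 s.
2. the cap is off, held clear above the jar's mouth (z of cap in the frame of jar above 0.102 m and contact force between cap and jar below 0.2 N), for 0.1 s.
At the end, for the whole second after the job is handed in: The cap stands released and at rest, top up (within 6 degrees), flat on the grey mat and wholly on it (its centre within 30 mm of the mat's centre along both sides of the mat) (x of cap in the frame of mat between -0.03 and 0.03 m and y of cap in the frame of mat between -0.03 and 0.03 m and height (world z) of cap between 0.001 and 0.006 m and angle between cap's own z axis and vertical below 0.1 rad and linear speed of cap below 0.02 m/s); the robot touches nothing.
It fails at once if the loose cap is pulled, pressed or pried hard against the thread (more than 20 N between cap and jar once it has climbed 4 mm) (contact force between cap and jar above 20 N and z of cap in the frame of jar above 0.0785 m).
It fails at once if the cap is dropped or slammed down (faster than 0.35 m/s with its underside less than 20 mm above the counter) (height (world z) of cap below 0.02 m and linear speed of cap above 0.35 m/s).
It fails at once if the roll of tape, the blue insert, the dropper bottle or the sanding pad is pushed from its place (more than 20 mm) (distance of any of tape_black, slug_blue, glue_dropper, sand_pad from where it was at the start of the episode above 0.02 m).
It also fails if it takes over 58 s, if anything falls off the work surface, if the arm or the gripper's body presses on something with over 40 N, if the wrist force passes 120 N, or if a joint passes its speed limit or range.

### The arm

A 6-joint arm with a two-finger parallel gripper is mounted at the origin on a cart in front of the work surface, level with it; the furniture and walls round the work are solid. World frame = base frame: x ahead of the robot, y to its left, z up, the work surface at z = 0. Lengths are in m, angles in rad, forces in N, time in s.
With the tool pointing down it reaches from about 0.375 to 0.975 m from the base axis. Payload 3.8 kg.
Tool frame: the origin (TCP) lies on the mounting face of the last link; the fingertips stand 173 mm ahead of it and the grasp point (between the pads) lies 155 mm ahead of it; z points along the fingers, y is the line along which they close (so a half turn about z gives the same grasp; the last joint's range is limited). The gripper opens to 85 mm and grips with 20 to 120 N. Pads are 22 mm wide; open, the fingers measure 114 mm over their backs; the gripper's body (76 mm by 85 mm) begins 54 mm behind the grasp point. The pads swing forward as they close: fully open they stand 13 mm farther back than shut.
Start: joints at [-1.349, 0.264, 1.604, -0, 1.274, -0.037], TCP at [0.173, -0.653, 0.405] pointing down, gripper open.
Joint ranges: [-2.63, 2.63], [-0.94, 2.18], [0.31, 2.57], [-1.31, 4.45], [0, 2.66], [-2.55, 2.55]. Speed limits (rad/s): [2.57, 2.57, 3.14, 3.14, 3.14, 3.14].

### API

Orientations are given as a rotation vector (axis times angle).
In Python, from workcell import bot gives the robot as it stands.
- The arm moves only by the tool drive_tool, never from a script. Its argument "increments" is a list of rows, each an object with "delta_pos": the shift along the tool's x, y, z in mm, a list of three; "turn": the turn about the tool's z in rad; "jaw": the opening, from -1 (shut) to 1 (fully open). A call has 1 to 8 rows; each row shifts and turns the commanded pose from where the row before left it, along the tool's axes as they then stand; what a row does not reach is not made up. A row lasts 1/12 s, in which the tool goes at most 41.7 mm and 7.16 degrees, less where a joint would pass 70% of its speed; a pose out of reach is approached as far as the arm can. A call is refused whole if a number of a shift passes 41.7 or a number of a turn 0.125, either way. A call with a gripper value outside its range is refused whole. The fingers move at their own pace and stop on an object; "grip_force" is the grip in N (left out, the last holds). Time passes only in rows, so rows that do not move let the fingers close. It gives the time, the measured TCP pose, the force, the opening and the grip force at its end, in the units of the state.
- bot.read_state(): the state, without advancing time (a new reading comes with each control period).
- bot.read_camera(name): name is "scene" or "top" or "wrist"; returns a dict with "pixels" (400x640x3 uint8, red, green, blue), "fovy" (degrees; the focal length in pixels is half the picture's height over the tangent of half this angle, whatever the lens; pixels are square), "cx", "cy" (the principal point, pixels), "k1" (the pictures are not rectified: a ray, as slopes to the right and down, at radius r is drawn at 1 + k1 r^2 times it, then the intrinsics apply), "camera_from_world" (4x4, takes a point from world to camera coordinates); the wrist camera has in their place "hand_eye" (4x4, takes a point from camera to tool coordinates, whose origin is the TCP and whose axes are the flange's). Camera axes: x right, y down, z forward; pixel columns grow to the right and rows downward; lengths in m; the calibration is good to about 2 mm. A picture is of the moment at which its call begins: read the wrist's pose just before it. There is no depth.
- bot.finish_job(): hands the job in; it is judged then, once.
The state is a dict: "time": time; "q": joint angles; "joint_vel": joint speeds; "joint_torque": joint torques, N m; "tool_pos": TCP position; "tcp_rot": TCP orientation; "wrist_force": force on the tool from outside, world axes, zero at the start; "torque": the same for the moment, N m; "width": opening from 0.0 (shut) to 1.0 (fully open); "grip_force": force on a finger pad.
Only numpy, scipy, OpenCV 4.12 (cv2) and the standard library are available. Lean on these libraries where they do the work, as an engineer would, in place of code of your own. Each camera call takes 0.05 s, during which the arm holds its last target. There are 200 camera calls.

## Working session

There is one attempt and no reset: what is moved stays moved. The work goes in short steps, Python scripts to look and compute and a tool call to move; the robot and the scene stay as the last step left them, time stands still between calls to the robot, and variables do not carry over. Pictures are saved under pics/ and viewed, at most 10 in all, crops included, and the job is handed in when it is done.

Besides the shell and the picture viewer there is one more tool, called after "Call:" as name(argument=value, ...) on one line, values as JSON. drive_tool: Moves the arm, as the interface text tells. Its arguments: {"type":"object","properties":{"increments":{"type":"array"},"grip_force":{"type":"number"}},"required":["increments"]}

```bash
mkdir -p pics; ls; python3 - <<'E'
from workcell import bot
import cv2,numpy as np
s=bot.read_state();print(s)
for n in("scene","top"):
    c=bot.read_camera(n);cv2.imwrite(f"pics/{n}0.png",c["pixels"][:,:,::-1]);print({k:v for k,v in c.items() if k!="pixels"})
E
```

```text
pics
{'time': 0.0, 'q': array([-1.34891628e+00,  2.64772597e-01,  1.60540077e+00,  2.19244792e-05,
        1.27367607e+00, -3.69475037e-02]), 'joint_vel': array([ 7.16017530e-04,  1.62749048e-03,  1.02575338e-04,  1.62241022e-03,
       -3.89594623e-05, -6.19996448e-04]), 'joint_torque': array([ 6.87642932e-05, -5.15106118e+01, -3.67311037e+01, -1.08393942e-04,
        1.28610883e-02,  9.54598278e-06]), 'tool_pos': array([ 0.17265909, -0.6521866 ,  0.40333402]), 'tcp_rot': array([-3.11309279e+00, -4.05131184e-01,  2.94332396e-04]), 'wrist_force': array([-0.40143252,  1.09429644,  0.29819991]), 'torque': array([ 0.04808009, -0.00917451,  0.03917173]), 'grip_force': 0.0, 'width': 1.0003037736216789}
{'fovy': 45.73214672664783, 'cx': 317.43943803801005, 'cy': 205.09511922951634, 'k1': 0.044673694339421297, 'camera_from_world': array([[ 0.53898412, -0.8420698 , -0.02036102, -0.48601461],
       [-0.36474265, -0.21153581, -0.90676094,  0.22467483],
       [ 0.75924892,  0.49615628, -0.42115321,  0.8844196 ],
       [ 0.        ,  0.        ,  0.        ,  1.        ]])}
{'fovy': 50.32259263233436, 'cx': 323.4580821060182, 'cy': 200.74578014442952, 'k1': -0.05804480888979271, 'camera_from_world': array([[ 0.0046365 , -0.9999128 ,  0.01236506, -0.25206433],
       [-0.99329607, -0.00603337, -0.11544054,  0.5014656 ],
       [ 0.11550507, -0.01174693, -0.99323743,  0.91116809],
       [ 0.        ,  0.        ,  0.        ,  1.        ]])}
```

View pics/scene0.png

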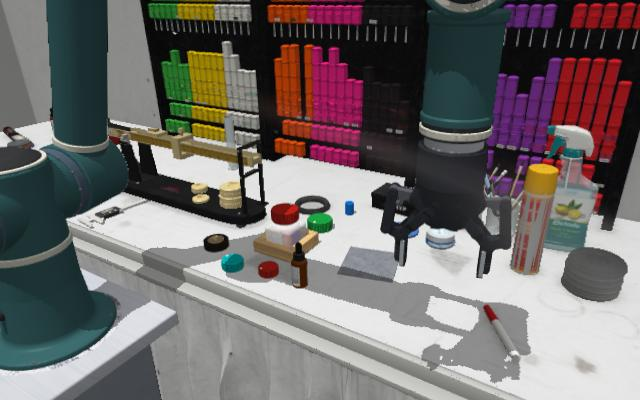

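View pics/top0.png

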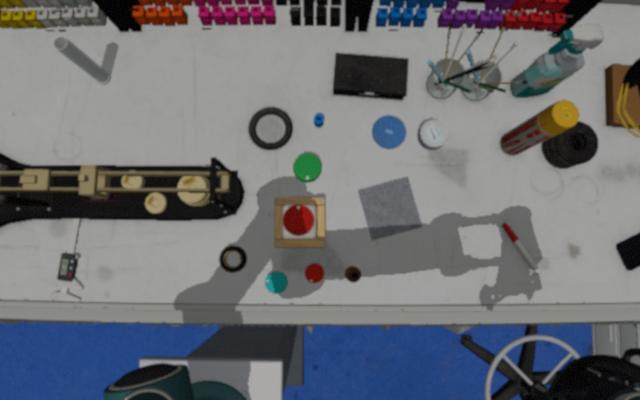

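The scene picture shows the red cap on the jar at about (285,213), with the mat at (369,263) and the dropper at (300,268). In the top picture the cap is at (299,219), the mat at (390,208), the green look-alike at (307,166), the dropper at (353,273), and the small red cap at (315,272).

```bash
cat >h.py <<'E'
from workcell import bot
import cv2,numpy as np
from scipy.spatial.transform import Rotation as R
def cam(n):
    s=bot.read_state();c=bot.read_camera(n);c["s"]=s
    h=c["pixels"].shape[0];c["f"]=h/2/np.tan(np.radians(c["fovy"])/2)
    if n=="wrist":
        T=np.eye(4);T[:3,:3]=R.from_rotvec(s["tcp_rot"]).as_matrix();T[:3,3]=s["tool_pos"]
        c["W"]=T@c["hand_eye"]
    else: c["W"]=np.linalg.inv(c["camera_from_world"])
    return c
def ray(c,p):
    d=np.array([(p[0]-c["cx"])/c["f"],(p[1]-c["cy"])/c["f"]]);u=d.copy()
    for _ in range(20): u=d/(1+c["k1"]*(u@u))
    v=c["W"][:3,:3]@np.array([u[0],u[1],1]);return c["W"][:3,3],v/np.linalg.norm(v)
def plane(c,p,z):
    o,v=ray(c,p);return o+v*(z-o[2])/v[2]
def tri(*rays):
    A=np.zeros((3,3));b=np.zeros(3)
    for o,v in rays:
        P=np.eye(3)-np.outer(v,v);A+=P;b+=P@o
    x=np.linalg.solve(A,b);return x,[np.linalg.norm((np.eye(3)-np.outer(v,v))@(x-o)) for o,v in rays]
def blobs(mask,roi,amin=30):
    m=np.zeros(mask.shape,np.uint8);x0,y0,x1,y1=roi;m[y0:y1,x0:x1]=mask[y0:y1,x0:x1]
    return sorted([k for k in cv2.findContours(m,0,1)[0] if cv2.contourArea(k)>=amin],key=cv2.contourArea,reverse=True)
def red(c):
    h=cv2.cvtColor(c["pixels"],cv2.COLOR_RGB2HSV);return (((h[...,0]<8)|(h[...,0]>172))&(h[...,1]>150)&(h[...,2]>50)).astype(np.uint8)*255
def grey(c):
    p=c["pixels"].astype(int);return ((np.ptp(p,axis=2)<25)&(p.mean(2)<175)&(p.mean(2)>90)).astype(np.uint8)*255
E
python3 - <<'E'
from h import *
t=cam("top");s=cam("scene")
ct=blobs(red(t),(270,190,335,250))[0]; cs=blobs(red(s),(260,195,305,235))[0]
print(cv2.boundingRect(ct),cv2.minEnclosingCircle(ct),cv2.boundingRect(cs))
(px,py),r=cv2.minEnclosingCircle(ct)
for z in(.09,.102):print(plane(t,(px,py),z), np.linalg.norm(plane(t,(px+r,py),z)-plane(t,(px-r,py),z)))
bx,by,w,h=cv2.boundingRect(cs);print("tri c",tri(ray(t,(px,py)),ray(s,(bx+w/2,by+h/2))))
# mat: two views
for c,roi in((t,(350,165,430,250)),(s,(325,240,410,290))):
    k=blobs(grey(c),roi);rr=cv2.minAreaRect(k[0]);print(rr,cv2.contourArea(k[0]))
    ap=cv2.approxPolyDP(k[0],6,True)[:,0];print([(tuple(p),plane(c,p,.003)[:2].round(4)) for p in ap])
# holder: wood
for c,roi in((t,(260,185,340,260)),):
    hh=cv2.cvtColor(c["pixels"],cv2.COLOR_RGB2HSV);m=((hh[...,0]>8)&(hh[...,0]<28)&(hh[...,1]>70)).astype(np.uint8)*255
    k=blobs(m,roi);rr=cv2.minAreaRect(np.vstack(k));print(rr,[plane(c,p,.03)[:2].round(4) for p in cv2.boxPoints(rr)],plane(c,rr[0],.03))
for n,p,z in(("dropper",(353,273),.1),("green",(307,166),.02),("blue",(319,120),.034),("tape",(271,128),.019),("pad",(389,132),.008),("smallred",(315,272),.02),("grip",(0,0),0)):
    print(n,plane(t,p,z)[:2].round(3))
cv2.imwrite("pics/crop.png",np.hstack([cv2.resize(t["pixels"][180:260,260:340,::-1],(400,400),interpolation=2),cv2.resize(s["pixels"][190:270,245:325,::-1],(400,400),interpolation=2)]))
w=cam("wrist");print(w["hand_eye"],w["f"])
E
```

```text
(284, 205, 29, 29) ((298.01153564453125, 219.24777221679688), 14.795601844787598) (271, 204, 28, 21)
[ 0.45720811 -0.19642348  0.09      ] 0.06095318328952828
[ 0.45634264 -0.19699731  0.102     ] 0.060118220091906344
tri c (array([ 0.45778516, -0.19652513,  0.0854339 ]), [np.float64(0.0004046691244377795), np.float64(0.00040466912443787886)])
((389.5, 207.0), (84.0, 79.0), 90.0) 6636.0
[((np.int32(350), np.int32(165)), array([ 0.5893, -0.3104])), ((np.int32(350), np.int32(249)), array([ 0.397, -0.31 ])), ((np.int32(429), np.int32(249)), array([ 0.3975, -0.4892])), ((np.int32(429), np.int32(165)), array([ 0.5909, -0.4938]))]
((367.0, 264.5), (49.0, 84.0), 90.0) 2598.5
[((np.int32(404), np.int32(240)), array([ 0.6244, -0.4255])), ((np.int32(398), np.int32(261)), array([ 0.5288, -0.4522])), ((np.int32(394), np.int32(248)), array([ 0.5771, -0.4208])), ((np.int32(351), np.int32(246)), array([ 0.534 , -0.3299])), ((np.int32(339), np.int32(267)), array([ 0.4399, -0.3519])), ((np.int32(325), np.int32(263)), array([ 0.4381, -0.3168])), ((np.int32(325), np.int32(289)), array([ 0.3536, -0.3692
[... 270 characters left out ...]
nt32(266)), array([ 0.5164, -0.4719]))]
((299.9999694824219, 222.0), (49.99999237060547, 49.99999237060547), 90.0) [array([ 0.5106, -0.142 ]), array([ 0.5113, -0.2528]), array([ 0.401 , -0.2532]), array([ 0.4005, -0.1439])] [ 0.45549528 -0.1979953   0.03      ]
dropper [ 0.349 -0.309]
green [ 0.583 -0.212]
blue [ 0.686 -0.238]
tape [ 0.671 -0.129]
pad [ 0.667 -0.401]
smallred [ 0.346 -0.232]
grip [1.013 0.571]
[[ 1.45508634e-04 -9.63237248e-01 -2.68652161e-01  6.71633109e-02]
 [ 9.99999923e-01  4.21219489e-05  3.90598730e-04  4.04341070e-04]
 [-3.64923093e-04 -2.68652197e-01  9.63237179e-01  3.22080804e-02]
 [ 0.00000000e+00  0.00000000e+00  0.00000000e+00  1.00000000e+00]] 339.7734605731595
```

View pics/crop.png

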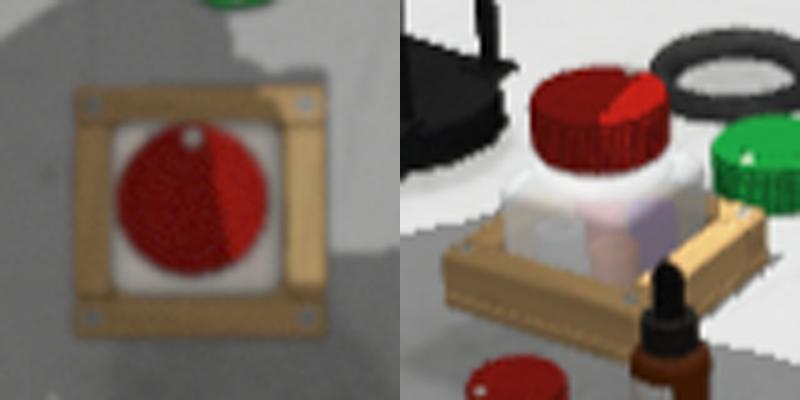

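The left crop shows the white dot at the +x side of the cap, so the jar's x axis is close to world x. The cap's centre is at about (0.457,-0.197). I'm moving over the mat first to look from near.

Call:
drive_tool(increments=[{"delta_pos":[36,-16,0],"turn":0,"jaw":1},{"delta_pos":[36,-16,0],"turn":0,"jaw":1},{"delta_pos":[36,-16,0],"turn":0,"jaw":1},{"delta_pos":[36,-16,0],"turn":0,"jaw":1},{"delta_pos":[36,-16,0],"turn":0,"jaw":1},{"delta_pos":[36,-16,0],"turn":0,"jaw":1},{"delta_pos":[36,-16,0],"turn":0,"jaw":1},{"delta_pos":[0,0,0],"turn":0,"jaw":1}])

```text
time: 0.92
tool_pos: [0.3922, -0.4755, 0.4047]
tcp_rot: [-3.112, -0.413, -0.005]
wrist_force: [-1.2, -0.1, 0.8]
width: 1.0
grip_force: 0.0
```

```bash
python3 - <<'E'
from h import *
w=cam("wrist");print(w["s"]["tool_pos"],w["s"]["q"]);cv2.imwrite("pics/w1.png",w["pixels"][:,:,::-1])
E
```

```text
[ 0.39224138 -0.47552248  0.40470833] [-0.92254824  0.15427009  1.73517809  0.0039646   1.25237867  0.38288784]
```

View pics/w1.png

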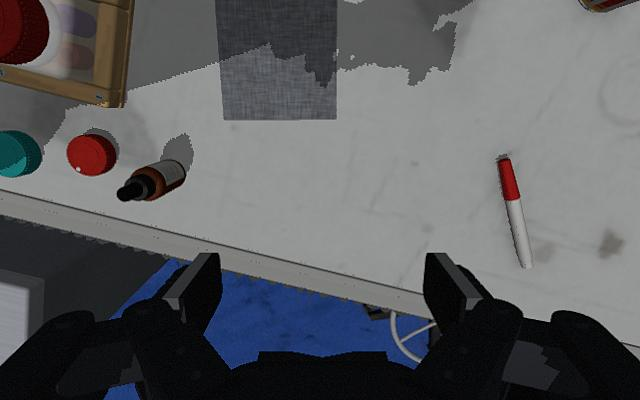

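The wrist picture shows the mat cut off at the top (278,60), the dropper at (155,183), the small red cap at (90,155), and the jar's cap at the top left. Next I'm moving over the jar, where the cap and the mat are both in view.

Call:
drive_tool(increments=[{"delta_pos":[19,-36,0],"turn":0,"jaw":1},{"delta_pos":[19,-36,0],"turn":0,"jaw":1},{"delta_pos":[19,-36,0],"turn":0,"jaw":1},{"delta_pos":[19,-36,0],"turn":0,"jaw":1},{"delta_pos":[19,-36,0],"turn":0,"jaw":1},{"delta_pos":[19,-36,0],"turn":0,"jaw":1},{"delta_pos":[19,-36,0],"turn":0,"jaw":1},{"delta_pos":[0,0,0],"turn":0,"jaw":1}])

```text
time: 1.63
tool_pos: [0.4521, -0.1976, 0.4047]
tcp_rot: [-3.112, -0.412, -0.001]
wrist_force: [0.8, 0.2, -0.3]
width: 0.997
grip_force: 0.0
```

```bash
python3 - <<'E'
from h import *
w=cam("wrist");print(w["s"]["tool_pos"],w["s"]["tcp_rot"],w["s"]["q"]);cv2.imwrite("pics/w2.png",w["pixels"][:,:,::-1])
E
```

```text
[ 0.45211259 -0.19756023  0.40470003] [-3.11157101e+00 -4.11575461e-01 -1.47677769e-03] [-0.46349674 -0.08394007  1.98137596  0.00310853  1.24501521  0.84328515]
```

View pics/w2.png

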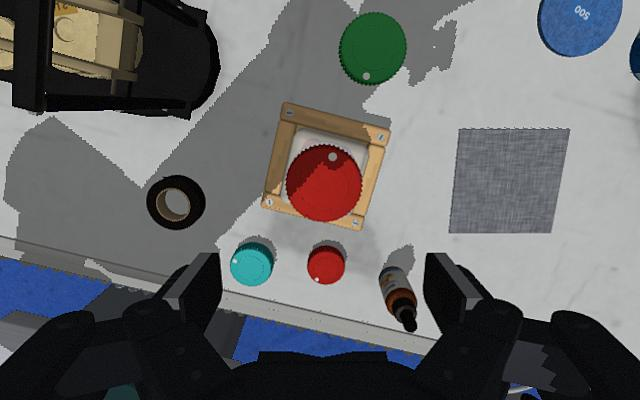

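The wrist picture shows the cap at (324,183) with its dot at (332,157), and the holder square around it. The mat corners are near (459,128), (570,129), (552,233) and (449,232). The green look-alike is at (372,47) and the dropper at (398,298).

```bash
python3 - <<'E'
from h import *
w=cam("wrist");t=cam("top")
def circ(c,roi,z):
    k=cv2.convexHull(blobs(red(c),roi)[0])[:,0]
    P=np.array([plane(c,p,z)[:2] for p in k]);nad=c["W"][:2,3]
    for _ in range(3):
        m=P.mean(0) if _==0 else sol[:2]
        d=m-nad;s=P[(P-m)@d>=0]
        A=np.c_[2*s,np.ones(len(s))];x=np.linalg.lstsq(A,(s**2).sum(1),rcond=None)[0]
        sol=np.array([x[0],x[1],np.sqrt(x[2]+x[0]**2+x[1]**2)])
    return sol
for z in(.09,.102,.11):print(z,circ(w,(280,140,370,225),z),circ(t,(270,190,335,250),z))
# dot triangulation
def dot(c,roi):
    p=c["pixels"].astype(int);m=((p[...,1]>95)&(np.ptp(p,axis=2)<70)).astype(np.uint8)*255
    k=blobs(m,roi,2);return np.array(cv2.moments(k[0])["m10"]/cv2.moments(k[0])["m00"]),np.array(cv2.moments(k[0])["m01"]/cv2.moments(k[0])["m00"])
dw=dot(w,(325,150,340,164));dt=dot(t,(292,203,304,211));print("dot",dw,dt,tri(ray(w,dw),ray(t,dt)),plane(w,dw,.102))
# mat
k=blobs(grey(w),(440,118,580,242));
def corners(c,px,roi):
    g=cv2.cvtColor(c["pixels"],cv2.COLOR_RGB2GRAY);q=np.array(px,np.float32).reshape(-1,1,2)
    return cv2.cornerSubPix(g,q,(5,5),(-1,-1),(3,50,.01))[:,0]
cw=corners(w,[(459,128),(570,129),(552,233),(449,232)],0)
ct=corners(t,[(359,190),(408,177),(421,226),(372,239)],0)
print(cw,ct)
for a,b in zip(cw,ct):print(tri(ray(w,a),ray(t,b)),plane(w,a,.003),plane(t,b,.003))
print(np.mean([plane(w,a,.003) for a in cw],0),np.mean([plane(t,a,.003) for a in ct],0))
# holder screws
print([plane(w,p,.03)[:2].round(4) for p in((289,114),(381,137),(356,222),(269,202))])
E
```

```text
Traceback (most recent call last):
IndexError: list index out of range
```

```bash
python3 - <<'E'
from h import *
w=cam("wrist");t=cam("top");t["pixels"]=cv2.imread("pics/top0.png")[:,:,::-1].copy()
def circ(c,roi,z):
    k=cv2.convexHull(blobs(red(c),roi)[0])[:,0]
    P=np.array([plane(c,p,z)[:2] for p in k]);nad=c["W"][:2,3]
    for _ in range(3):
        m=P.mean(0) if _==0 else sol[:2]
        d=m-nad;s=P[(P-m)@d>=0]
        A=np.c_[2*s,np.ones(len(s))];x=np.linalg.lstsq(A,(s**2).sum(1),rcond=None)[0]
        sol=np.array([x[0],x[1],np.sqrt(x[2]+x[0]**2+x[1]**2)])
    return sol
for z in(.09,.102,.11):print(z,circ(w,(280,140,370,225),z),circ(t,(270,190,335,250),z))
def dot(c,roi):
    p=c["pixels"].astype(int);m=((p[...,1]>95)&(np.ptp(p,axis=2)<70)).astype(np.uint8)*255
    M=cv2.moments(blobs(m,roi,1)[0]);return M["m10"]/M["m00"],M["m01"]/M["m00"]
dw=dot(w,(325,150,340,164));print("dot",dw,plane(w,dw,.102))
try: dt=dot(t,(292,203,304,211));print(dt,tri(ray(w,dw),ray(t,dt)))
except Exception as e:print(e)
def corners(c,px):
    g=cv2.cvtColor(c["pixels"],cv2.COLOR_RGB2GRAY);q=np.array(px,np.float32).reshape(-1,1,2)
    return cv2.cornerSubPix(g,q,(4,4),(-1,-1),(3,50,.01))[:,0]
cw=corners(w,[(459,128),(570,129),(552,233),(449,232)])
ct=corners(t,[(359,190),(408,177),(421,226),(372,239)])
for a,b in zip(cw,ct):print(a,b,tri(ray(w,a),ray(t,b)),plane(w,a,.003)[:2],plane(t,b,.003)[:2])
print(np.mean([plane(w,a,.003) for a in cw],0),np.mean([plane(t,a,.003) for a in ct],0))
print([plane(w,p,.03)[:2].round(4) for p in((289,114),(381,137),(356,222),(269,202))])
E
```

```text
0.09 [ 0.45338386 -0.1979946   0.03232425] [ 0.45660158 -0.19693927  0.02990418]
0.102 [ 0.45606874 -0.19747524  0.03095195] [ 0.45574441 -0.19750603  0.02949454]
0.11 [ 0.45785867 -0.19712901  0.03003709] [ 0.45517297 -0.19788387  0.02922145]
dot (326.3783783783784, 153.7207207207207) [ 0.4808944  -0.19916301  0.102     ]
list index out of range
[458.03955 124.55808] [357.63766 189.6725 ] (array([ 0.53212114, -0.32736559,  0.01268262]), [np.float64(0.0015736603002990234), np.float64(0.001573660300299151)]) [ 0.53406982 -0.33176146] [ 0.53199196 -0.32777066]
[570. 129.] [407.35767 176.29582] (array([ 0.56012523, -0.43923018,  0.01889367]), [np.float64(0.0009638504404236362), np.float64(0.0009638504404235713)]) [ 0.56107419 -0.45036775] [ 0.56390152 -0.44274889]
[552.8554  233.74124] [421.86514 223.32144] (array([ 0.45202397, -0.46743159,  0.02572901]), [np.float64(0.0023608448360815716), np.float64(0.002360844836081632)]) [ 0.44560621 -0.48453707] [ 0.45562399 -0.47405113]
[449. 232.] [371.26688 239.84831] (array([ 0.41886302, -0.35759776,  0.01695289]), [np.float64(0.0018875104577303129), np.float64(0.001887510457730209)]) [ 0.41648924 -0.36566511] [ 0.4177465  -0.35812336]
[ 0.48930987 -0.40808285  0.003     ] [ 0.49231599 -0.40067351  0.003     ]
[array([ 0.4996, -0.1572]), array([ 0.5015, -0.251 ]), array([ 0.4091, -0.2523]), array([ 0.407 , -0.1577])]
```

The cap centre is about (0.456,-0.1975). The two views agree at z=0.102 and the radius is about 31 mm. The mat centre is about (0.491,-0.404), and the jar's yaw is about 1°. I'm descending part way with some extra wrist turn for range.

Call:
drive_tool(increments=[{"delta_pos":[4,1,10],"turn":0,"jaw":1},{"delta_pos":[0,0,20],"turn":0.11,"jaw":1},{"delta_pos":[0,0,20],"turn":0.11,"jaw":1},{"delta_pos":[0,0,20],"turn":0.11,"jaw":1},{"delta_pos":[0,0,15],"turn":0.11,"jaw":1},{"delta_pos":[0,0,15],"turn":0,"jaw":1},{"delta_pos":[0,0,0],"turn":0,"jaw":1},{"delta_pos":[0,0,0],"turn":0,"jaw":1}])

```text
time: 2.55
tool_pos: [0.4552, -0.2029, 0.3031]
tcp_rot: [-3.127, 0.286, 0.005]
wrist_force: [0.4, -0.6, 0.7]
width: 1.0
grip_force: 0.0
```

```bash
python3 - <<'E'
from h import *
w=cam("wrist");s=w["s"];print(s["tool_pos"],s["tcp_rot"],s["q"],s["wrist_force"])
k=cv2.convexHull(blobs(red(w),(200,80,440,330))[0])[:,0];P=np.array([plane(w,p,.102)[:2] for p in k]);nad=w["W"][:2,3]
m=P.mean(0)
for _ in range(3):
    q=P[(P-m)@(m-nad)>=0];x=np.linalg.lstsq(np.c_[2*q,np.ones(len(q))],(q**2).sum(1),rcond=None)[0];m=x[:2]
print(m,np.sqrt(x[2]+m@m),len(q))
M=R.from_rotvec(s["tcp_rot"]).as_matrix();print("err in tool",M.T@(np.r_[m,.102]-s["tool_pos"]))
cv2.imwrite("pics/w3.png",w["pixels"][:,:,::-1])
E
```

```text
[ 0.45519401 -0.20286799  0.303118  ] [-3.12739338  0.28627553  0.0049038 ] [-4.69196674e-01  1.91810944e-02  2.07925505e+00 -1.28391807e-04
  1.04647245e+00  1.28423145e+00] [ 0.38431882 -0.60914294  0.70963705]
[ 0.45642383 -0.19769272] 0.030811571209138584 20
err in tool [ 0.0009158  -0.00514543  0.20112044]
```

View pics/w3.png

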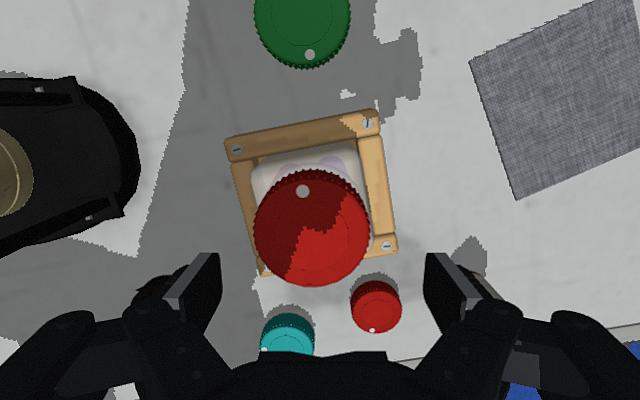

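The cap sits at (312,228), left of the midline between the fingers at about 322, which agrees with the -5 mm tool-y error. I'm correcting it and going down.

Call:
drive_tool(increments=[{"delta_pos":[1,-5,0],"turn":0,"jaw":1},{"delta_pos":[0,0,15],"turn":0,"jaw":1},{"delta_pos":[0,0,15],"turn":0,"jaw":1},{"delta_pos":[0,0,12],"turn":0,"jaw":1},{"delta_pos":[0,0,6],"turn":0,"jaw":1},{"delta_pos":[0,0,3],"turn":0,"jaw":1},{"delta_pos":[0,0,0],"turn":0,"jaw":1},{"delta_pos":[0,0,0],"turn":0,"jaw":1}])

```text
time: 3.27
tool_pos: [0.4581, -0.1974, 0.2542]
tcp_rot: [3.128, -0.284, 0.001]
wrist_force: [0.3, 0.5, -0.1]
width: 1.003
grip_force: 0.0
```

Call:
drive_tool(increments=[{"delta_pos":[-1.5,0,6],"turn":0,"jaw":1},{"delta_pos":[0,0,6],"turn":0,"jaw":1},{"delta_pos":[0,0,0],"turn":0,"jaw":0.55},{"delta_pos":[0,0,0],"turn":0,"jaw":0.55},{"delta_pos":[0,0,0],"turn":0,"jaw":0.55},{"delta_pos":[0,0,0],"turn":0,"jaw":0.55}], grip_force=110)

```text
time: 3.77
tool_pos: [0.4564, -0.1971, 0.2419]
tcp_rot: [3.129, -0.284, 0.001]
wrist_force: [-0.8, 0.2, -0.1]
width: 0.776
grip_force: 0.0
```

```bash
python3 - <<'E'
from h import *
w=cam("wrist");s=w["s"];print(s["tool_pos"],s["tcp_rot"],s["q"],s["wrist_force"],s["width"],s["grip_force"])
cv2.imwrite("pics/w4.png",w["pixels"][:,:,::-1])
E
```

```text
[ 0.45641743 -0.1971262   0.24185699] [ 3.12858325e+00 -2.84380988e-01  5.99694471e-04] [-4.57815940e-01  9.35569378e-02  2.13087385e+00  4.19815344e-05
  9.16765629e-01  1.29425201e+00] [-0.76417456  0.16810719 -0.05583404] 0.77551858440141 0.0
```

View pics/w4.png

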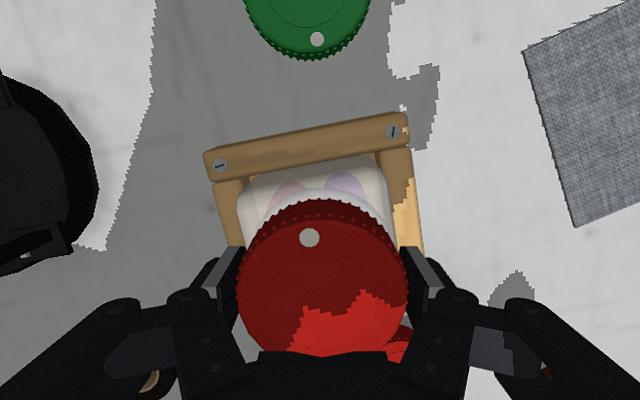

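The open pads straddle the cap symmetrically, the cap's centre being near (322,280) and the dot at (309,238). The opening is about 66 mm, so I'm closing on it.

Call:
drive_tool(increments=[{"delta_pos":[0,0,0],"turn":0,"jaw":0.3},{"delta_pos":[0,0,0],"turn":0,"jaw":0.1},{"delta_pos":[0,0,0],"turn":0,"jaw":-1},{"delta_pos":[0,0,0],"turn":0,"jaw":-1},{"delta_pos":[0,0,0],"turn":0,"jaw":-1}], grip_force=110)

```text
time: 4.23
tool_pos: [0.4566, -0.197, 0.2427]
tcp_rot: [3.129, -0.283, 0.001]
wrist_force: [-1.2, 2.5, 6.3]
width: 0.724
grip_force: 119.0
```

Call:
drive_tool(increments=[{"delta_pos":[0,0,0],"turn":-0.12,"jaw":-1},{"delta_pos":[0,0,0],"turn":-0.12,"jaw":-1},{"delta_pos":[0,0,0],"turn":-0.06,"jaw":-1},{"delta_pos":[0,0,0],"turn":0,"jaw":-1}])

```text
time: 4.57
tool_pos: [0.4568, -0.1971, 0.2435]
tcp_rot: [-3.136, -0.189, -0.002]
wrist_force: [-2.7, 3.5, 10.2]
width: 0.724
grip_force: 119.8
```

```bash
cat >st.py <<'E'
from workcell import bot
s=bot.read_state()
for k in("time","tool_pos","q","wrist_force","torque","width","grip_force"):print(k,s[k])
E
python3 st.py
```

```text
time 4.5667
tool_pos [ 0.45682422 -0.19706816  0.2435155 ]
q [-4.57647580e-01  9.16598727e-02  2.12927940e+00  1.11093064e-03
  9.19641492e-01  9.91860413e-01]
wrist_force [-2.6627317   3.50355486 10.24408235]
torque [0.47000037 0.43296163 0.07566678]
width 0.7243447319665791
grip_force 119.7947217465844
```

Call:
drive_tool(increments=[{"delta_pos":[0,0,-0.8],"turn":-0.1,"jaw":-1},{"delta_pos":[0,0,-0.5],"turn":-0.1,"jaw":-1},{"delta_pos":[0,0,-0.4],"turn":-0.1,"jaw":-1},{"delta_pos":[0,0,0],"turn":0,"jaw":-1}])

```text
time: 4.9
tool_pos: [0.4568, -0.197, 0.2442]
tcp_rot: [3.072, 0.657, 0.002]
wrist_force: [-0.1, 1.5, 3.5]
width: 0.726
grip_force: 118.9
```

```bash
python3 st.py; python3 - <<'E'
from h import *
w=cam("wrist");p=w["pixels"].astype(int);m=((p.min(2)>110)&(np.ptp(p,axis=2)<60)).astype(np.uint8)*255
k=blobs(m,(240,205,410,350),40)
for c in k[:4]:
    (x,y),r=cv2.minEnclosingCircle(c);P=plane(w,(x,y),.104);print(x,y,r,P,np.degrees(np.arctan2(P[1]+.1975,P[0]-.4565)),np.hypot(P[1]+.1975,P[0]-.4565))
E
```

```text
time 4.9
tool_pos [ 0.45675932 -0.19700714  0.24417336]
q [-4.57485323e-01  9.05094232e-02  2.12908726e+00  7.16917320e-04
  9.20730115e-01  6.91743084e-01]
wrist_force [-0.08014719  1.4853254   3.46908076]
torque [0.32570401 0.06874446 0.07486563]
width 0.7264359305306952
grip_force 118.94200017093681
380.4243469238281 222.18092346191406 30.685291290283203 [ 0.49147989 -0.20335959  0.104     ] -9.509508427683253 0.035467279066912945
265.5 224.0 29.449207305908203 [ 0.47507447 -0.16830205  0.104     ] 57.53725198888457 0.03460536806521027
391.0 333.5 19.602394104003906 [ 0.45396498 -0.22672288  0.104     ] -94.95786739367283 0.029332622995051037
253.5 333.5 19.300357818603516 [ 0.43310305 -0.18007493  0.104     ] 143.32279735333267 0.02917276973497162
```

```bash
python3 - <<'E'
from h import *
w=cam("wrist");p=w["pixels"].astype(int);w4=cv2.imread("pics/w4.png")[:,:,::-1].astype(int)
for a in(w4,p):
    q=a[215:270,260:390];m=((q[...,1]>70)&(q[...,0]-q[...,1]<60)).astype(np.uint8)
    n,l,st,ce=cv2.connectedComponentsWithStats(m)
    print([(st[i,4],(ce[i]+[260,215]).round(1)) for i in range(1,n) if st[i,4]>60])
E
```

```text
[(np.int32(89), array([263.9, 219.1])), (np.int32(204), array([382.9, 221.5])), (np.int32(312), array([309. , 237.1]))]
[(np.int32(95), array([264. , 219.3])), (np.int32(182), array([383.4, 221.2])), (np.int32(311), array([309.6, 236.1]))]
```

The dot keeps its place in the tool frame, so the grip has not slipped and the cap has turned 34°. I'm continuing in small steps.

Call:
drive_tool(increments=[{"delta_pos":[0,0,-0.4],"turn":-0.1,"jaw":-1},{"delta_pos":[0,0,-0.3],"turn":-0.1,"jaw":-1},{"delta_pos":[0,0,-0.3],"turn":-0.1,"jaw":-1},{"delta_pos":[0,0,0],"turn":0,"jaw":-1}])

```text
time: 5.33
tool_pos: [0.4563, -0.1971, 0.2443]
tcp_rot: [2.94, 1.105, -0.0]
wrist_force: [0.0, 1.2, 1.3]
width: 0.727
grip_force: 119.2
```

Call:
drive_tool(increments=[{"delta_pos":[0,0,-0.3],"turn":-0.1,"jaw":-1},{"delta_pos":[0,0,-0.3],"turn":-0.1,"jaw":-1},{"delta_pos":[0,0,-0.3],"turn":-0.1,"jaw":-1},{"delta_pos":[0,0,0],"turn":0,"jaw":-1}])

```text
time: 5.67
tool_pos: [0.4561, -0.1969, 0.2449]
tcp_rot: [-2.743, -1.529, 0.001]
wrist_force: [0.0, 1.7, -0.5]
width: 0.723
grip_force: 119.3
```

Call:
drive_tool(increments=[{"delta_pos":[0,0,-0.4],"turn":-0.1,"jaw":-1},{"delta_pos":[0,0,-0.4],"turn":-0.1,"jaw":-1},{"delta_pos":[0,0,-0.4],"turn":-0.1,"jaw":-1},{"delta_pos":[0,0,0],"turn":0,"jaw":-1}])

```text
time: 6.0
tool_pos: [0.456, -0.1969, 0.2461]
tcp_rot: [-2.485, -1.92, 0.001]
wrist_force: [-0.3, 1.2, -0.1]
width: 0.724
grip_force: 119.3
```

Call:
drive_tool(increments=[{"delta_pos":[0,0,-0.4],"turn":-0.1,"jaw":-1},{"delta_pos":[0,0,-0.4],"turn":-0.1,"jaw":-1},{"delta_pos":[0,0,-0.4],"turn":-0.1,"jaw":-1},{"delta_pos":[0,0,0],"turn":0,"jaw":-1}])

```text
time: 6.33
tool_pos: [0.456, -0.1969, 0.2473]
tcp_rot: [-2.171, -2.269, 0.001]
wrist_force: [-1.3, 0.9, -0.1]
width: 0.726
grip_force: 119.3
```

Call:
drive_tool(increments=[{"delta_pos":[0,0,-0.4],"turn":-0.1,"jaw":-1},{"delta_pos":[0,0,-0.4],"turn":-0.1,"jaw":-1},{"delta_pos":[0,0,-0.4],"turn":-0.1,"jaw":-1},{"delta_pos":[0,0,0],"turn":0,"jaw":-1}])

```text
time: 6.67
tool_pos: [0.4559, -0.1969, 0.2485]
tcp_rot: [-1.808, -2.567, 0.001]
wrist_force: [-0.0, 1.3, 0.0]
width: 0.725
grip_force: 119.3
```

Call:
drive_tool(increments=[{"delta_pos":[0,0,-0.4],"turn":-0.1,"jaw":-1},{"delta_pos":[0,0,-0.4],"turn":-0.1,"jaw":-1},{"delta_pos":[0,0,-0.4],"turn":-0.1,"jaw":-1},{"delta_pos":[0,0,0],"turn":0,"jaw":-1}])

```text
time: 7.0
tool_pos: [0.4559, -0.197, 0.2497]
tcp_rot: [-1.405, -2.809, 0.001]
wrist_force: [-1.1, 0.3, -0.6]
width: 0.725
grip_force: 119.4
```

Call:
drive_tool(increments=[{"delta_pos":[0,0,-0.4],"turn":-0.1,"jaw":-1},{"delta_pos":[0,0,-0.4],"turn":-0.1,"jaw":-1},{"delta_pos":[0,0,-0.3],"turn":-0.1,"jaw":-1},{"delta_pos":[0,0,0],"turn":0,"jaw":-1}])

```text
time: 7.33
tool_pos: [0.4559, -0.197, 0.2509]
tcp_rot: [-0.97, -2.987, 0.001]
wrist_force: [-1.6, -0.2, -0.3]
width: 0.724
grip_force: 119.4
```

```bash
python3 st.py
```

```text
time 7.3333
tool_pos [ 0.45590798 -0.19702887  0.25085875]
q [-4.57905326e-01  8.06200401e-02  2.12516349e+00 -6.24580569e-04
  9.36939896e-01 -1.40043506e+00]
wrist_force [-1.64653426 -0.20410885 -0.3209203 ]
torque [-0.01452543  0.25515861 -0.00537638]
width 0.7239115362005668
grip_force 119.39695315581048
```

Call:
drive_tool(increments=[{"delta_pos":[0,0,-0.3],"turn":-0.08,"jaw":-1},{"delta_pos":[0,0,-0.5],"turn":0,"jaw":-1},{"delta_pos":[0,0,-0.5],"turn":0,"jaw":-1},{"delta_pos":[0,0,-0.3],"turn":0,"jaw":-1},{"delta_pos":[0,0,0],"turn":0,"jaw":-1}])

```text
time: 7.75
tool_pos: [0.456, -0.197, 0.2525]
tcp_rot: [-0.847, -3.024, -0.0]
wrist_force: [-0.5, 1.2, -2.0]
width: 0.725
grip_force: 119.5
```

Call:
drive_tool(increments=[{"delta_pos":[0,0,-0.5],"turn":0,"jaw":-1},{"delta_pos":[0,0,-0.5],"turn":0,"jaw":-1},{"delta_pos":[0,0,0],"turn":0,"jaw":-1},{"delta_pos":[0,0,0],"turn":0,"jaw":-1}])

```text
time: 8.08
tool_pos: [0.456, -0.1969, 0.2536]
tcp_rot: [-0.843, -3.025, -0.0]
wrist_force: [-3.0, 0.3, -2.2]
width: 0.72
grip_force: 119.6
```

Call:
drive_tool(increments=[{"delta_pos":[0,0,-0.6],"turn":0,"jaw":-1},{"delta_pos":[0,0,-0.6],"turn":0,"jaw":-1},{"delta_pos":[0,0,-0.6],"turn":0,"jaw":-1},{"delta_pos":[0,0,0],"turn":0,"jaw":-1}])

```text
time: 8.42
tool_pos: [0.4561, -0.1969, 0.2555]
tcp_rot: [-0.842, -3.026, -0.0]
wrist_force: [-3.1, 1.9, -2.2]
width: 0.724
grip_force: 119.7
```

Call:
drive_tool(increments=[{"delta_pos":[0,0,-1.5],"turn":0,"jaw":-1},{"delta_pos":[0,0,-2],"turn":0,"jaw":-1},{"delta_pos":[0,0,-3],"turn":0,"jaw":-1},{"delta_pos":[0,0,-4],"turn":0,"jaw":-1},{"delta_pos":[0,0,-10],"turn":0,"jaw":-1},{"delta_pos":[0,0,-20],"turn":0,"jaw":-1},{"delta_pos":[0,0,-20],"turn":0,"jaw":-1},{"delta_pos":[0,0,0],"turn":0,"jaw":-1}])

```text
time: 9.08
tool_pos: [0.459, -0.1983, 0.3223]
tcp_rot: [0.839, 3.015, -0.003]
wrist_force: [1.4, -0.7, 0.6]
width: 0.725
grip_force: 119.8
```

```bash
python3 - <<'E'
from h import *
s=bot.read_state();M=R.from_rotvec(s["tcp_rot"]).as_matrix();print(s["tool_pos"],s["wrist_force"],s["width"],s["q"])
print("to mat in tool axes mm",1000*M.T@(np.array([.491,-.404,0])-s["tool_pos"]*[1,1,0]))
w=cam("wrist");cv2.imwrite("pics/w5.png",w["pixels"][:,:,::-1])
E
```

```text
[ 0.45896937 -0.19833431  0.32233269] [ 1.39305695 -0.73832105  0.5980899 ] 0.7250906861760226 [-4.57739828e-01 -3.71717001e-03  2.06345637e+00  7.87056767e-05
  1.06997221e+00 -1.48575660e+00]
to mat in tool axes mm [-133.65473489 -159.55802       1.40945758]
```

View pics/w5.png

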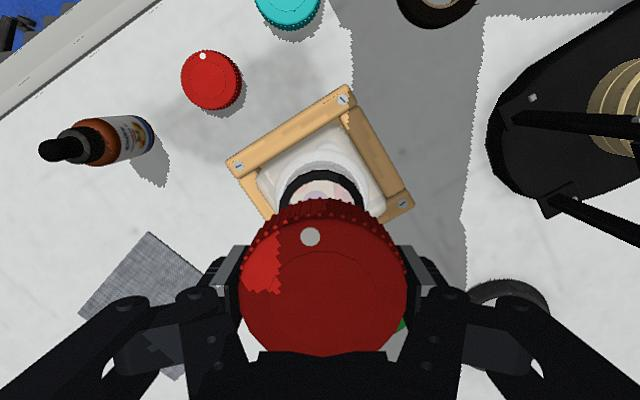

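The picture shows the cap in the grip and clear of the neck, dot at (309,237), with the open mouth behind it at (320,185) and the mat at the lower left. I'm carrying it over to the mat.

Call:
drive_tool(increments=[{"delta_pos":[-10,-12,0],"turn":0,"jaw":-1},{"delta_pos":[-20,-24,0],"turn":0,"jaw":-1},{"delta_pos":[-24,-28,0],"turn":0,"jaw":-1},{"delta_pos":[-24,-28,0],"turn":0,"jaw":-1},{"delta_pos":[-24,-28,0],"turn":0,"jaw":-1},{"delta_pos":[-20,-26,0],"turn":0,"jaw":-1},{"delta_pos":[-12,-14,0],"turn":0,"jaw":-1},{"delta_pos":[0,0,0],"turn":0,"jaw":-1}])

```text
time: 9.8
tool_pos: [0.4887, -0.4073, 0.3158]
tcp_rot: [0.846, 3.023, -0.003]
wrist_force: [0.3, -0.8, -1.2]
width: 0.726
grip_force: 119.8
```

```bash
python3 - <<'E'
from h import *
s=bot.read_state();M=R.from_rotvec(s["tcp_rot"]).as_matrix();print(s["tool_pos"],s["wrist_force"],s["tcp_rot"],s["q"])
print("to mat in tool axes mm",1000*M.T@(np.array([.491,-.404,0])-s["tool_pos"]*[1,1,0]),M[:,2])
w=cam("top");cv2.imwrite("pics/w6.png",w["pixels"][:,:,::-1])
E
```

```text
[ 0.48869819 -0.40726844  0.31575931] [ 0.29484844 -0.77851818 -1.24985263] [ 0.84606245  3.02330399 -0.00338303] [-7.33644637e-01  2.57856914e-01  1.78123775e+00 -1.10151057e-03
  1.09962843e+00 -1.75820879e+00]
to mat in tool axes mm [-0.27100663  3.98842994 -0.00526955] [ 0.00147432 -0.00265055 -0.9999954 ]
```

Call:
drive_tool(increments=[{"delta_pos":[0,3,15],"turn":0,"jaw":-1},{"delta_pos":[0,0,22],"turn":0,"jaw":-1},{"delta_pos":[0,0,25],"turn":0,"jaw":-1},{"delta_pos":[0,0,25],"turn":0,"jaw":-1},{"delta_pos":[0,0,20],"turn":0,"jaw":-1},{"delta_pos":[0,0,12],"turn":0,"jaw":-1},{"delta_pos":[0,0,6],"turn":0,"jaw":-1},{"delta_pos":[0,0,0],"turn":0,"jaw":-1}])

```text
time: 10.52
tool_pos: [0.4895, -0.3995, 0.1895]
tcp_rot: [-0.841, -3.024, -0.002]
wrist_force: [0.8, 1.0, -0.5]
width: 0.726
grip_force: 119.7
```

Call:
drive_tool(increments=[{"delta_pos":[0,-3,4],"turn":0,"jaw":-1},{"delta_pos":[0,0,4],"turn":0,"jaw":-1},{"delta_pos":[0,0,3],"turn":0,"jaw":-1},{"delta_pos":[0,0,3],"turn":0,"jaw":-1},{"delta_pos":[0,0,1.5],"turn":0,"jaw":-1},{"delta_pos":[0,0,0],"turn":0,"jaw":-1}])

```text
time: 11.02
tool_pos: [0.4883, -0.4032, 0.1754]
tcp_rot: [-0.842, -3.026, -0.0]
wrist_force: [-0.8, -1.0, -1.4]
width: 0.723
grip_force: 119.7
```

Call:
drive_tool(increments=[{"delta_pos":[0,0,1],"turn":0,"jaw":-1},{"delta_pos":[0,0,1],"turn":0,"jaw":-1},{"delta_pos":[0,0,1],"turn":0,"jaw":-1},{"delta_pos":[0,0,0],"turn":0,"jaw":-1}])

```text
time: 11.35
tool_pos: [0.4883, -0.4032, 0.1724]
tcp_rot: [-0.842, -3.026, -0.0]
wrist_force: [-0.7, 0.3, -0.6]
width: 0.729
grip_force: 119.7
```

Call:
drive_tool(increments=[{"delta_pos":[0,0,0.7],"turn":0,"jaw":-1},{"delta_pos":[0,0,0.7],"turn":0,"jaw":-1},{"delta_pos":[0,0,0.4],"turn":0,"jaw":-1},{"delta_pos":[0,0,0],"turn":0,"jaw":-1}])

```text
time: 11.68
tool_pos: [0.4885, -0.4033, 0.1712]
tcp_rot: [0.842, 3.027, -0.0]
wrist_force: [-1.3, 1.5, 3.6]
width: 0.724
grip_force: 120.5
```

That is contact, at 3.6 N. I'm easing the grip and then opening.

Call:
drive_tool(increments=[{"delta_pos":[0,0,0],"turn":0,"jaw":-1},{"delta_pos":[0,0,0],"turn":0,"jaw":-1},{"delta_pos":[0,0,0],"turn":0,"jaw":0.55},{"delta_pos":[0,0,0],"turn":0,"jaw":0.65},{"delta_pos":[0,0,0],"turn":0,"jaw":0.8},{"delta_pos":[0,0,0],"turn":0,"jaw":1},{"delta_pos":[0,0,0],"turn":0,"jaw":1},{"delta_pos":[0,0,0],"turn":0,"jaw":1}], grip_force=20)

```text
time: 12.35
tool_pos: [0.4884, -0.4033, 0.1706]
tcp_rot: [-0.842, -3.026, -0.0]
wrist_force: [-0.2, -0.1, -0.3]
width: 1.007
grip_force: 0.0
```

Call:
drive_tool(increments=[{"delta_pos":[0,0,-5],"turn":0,"jaw":1},{"delta_pos":[0,0,-15],"turn":0,"jaw":1},{"delta_pos":[0,0,-25],"turn":0,"jaw":1},{"delta_pos":[0,0,-30],"turn":0,"jaw":1},{"delta_pos":[0,0,-30],"turn":0,"jaw":1},{"delta_pos":[0,0,-30],"turn":0,"jaw":1},{"delta_pos":[0,0,0],"turn":0,"jaw":1},{"delta_pos":[0,0,0],"turn":0,"jaw":1}])

```text
time: 13.02
tool_pos: [0.4893, -0.4041, 0.3094]
tcp_rot: [0.841, 3.021, -0.005]
wrist_force: [-0.1, -0.0, -1.4]
width: 1.001
grip_force: 0.0
```

```bash
python3 - <<'E'
from h import *
w=cam("wrist");cv2.imwrite("pics/w7.png",w["pixels"][:,:,::-1]);print(w["s"]["tool_pos"])
E
```

```text
[ 0.48931049 -0.40405559  0.30943213]
```

View pics/w7.png

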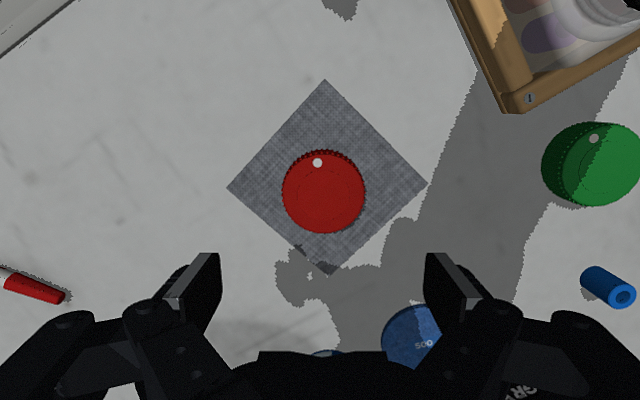

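The cap stands top up at (324,190), nearly concentric with the mat, whose corners are (325,80), (427,183), (327,276) and (227,187). The gripper is clear of everything.

```bash
python3 -c "
from workcell import bot
print(bot.finish_job())"
```

```text
the job is handed in; nothing more can be done
None
```

I broke the cap loose, unscrewed it with only light force on the thread, and set it down top up near the centre of the mat; the bystanders were not touched and the job is handed in (the hand-in gave no verdict).

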